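# Stow the setting block and pump the bar clamp snug on the cork pot rest

## Robot

A 6-joint arm with a two-finger parallel gripper is mounted at the origin on the work surface. World frame = base frame: x ahead of the robot, y to its left, z up, the work surface at z = 0. Lengths are in m, angles in rad, forces in N, time in s.
With the tool pointing down it reaches from about 0.4 to 0.825 m from the base axis. Payload 7 kg.
Tool frame: the origin (TCP) lies at the very end of the fingers, on their centre line; the grasp point (between the pads) lies arm.hold_point_z behind it (arm.hold_point_z is the distance from the TCP to the grasp point, in m); z points along the fingers, y is the line along which they close (so a half turn about z gives the same grasp; the last joint's range is limited). The gripper opens to 88 mm and grips with 3 to 60 N. Pads are 19 mm wide; open, the fingers measure 130 mm over their backs; the gripper's body (78 mm by 193 mm) begins 47 mm behind the grasp point.
Start: joints at [1.502, 0.359, 0.012, 0, -1.224, -0.288], TCP at [0.236, 0.632, 0.227] pointing down, gripper open.
Joint ranges: [-3.07, 3.07], [-1.43, 2.12], [-1.02, 1.25], [-3.03, 1.67], [-3.05, -0], [-3.03, 3.03]. Speed limits (rad/s): [2.39, 2.39, 3.01, 3.14, 3.14, 3.14].

## Interface

Orientations are given as [roll, pitch, yaw] about the fixed x, y, z axes, in that order (R = Rz(yaw) Ry(pitch) Rx(roll)).
In Python, from station import arm, viewer, get_state gives the robot as it stands (arm), with the cameras (viewer) and the readings as plain functions.
- The arm moves only by the shell command python3 nudge.py FILE [FORCE], which reads ROWS from the file FILE. ROWS is a JSON list of rows, 1 to 20 of them, each written [opening, [dx, dy, dz], turn]: the finger opening in m, then dx, dy, dz in m, then a turn about the tool's z in rad; each row is the pose to reach, as a shift and turn from the pose commanded when the command began, along the tool's axes at that moment; what a row does not reach only later rows make up. A row lasts 1/12 s, in which the tool goes at most 0.0417 m and 0.125 rad, less where a joint would pass 70% of its speed; a pose out of reach is approached as far as the arm can. The fingers move at their own pace and stop on an object; FORCE is the grip in N (left out, the last holds). Time passes only in rows, so rows that do not move let the fingers close. It prints the time, the measured TCP pose, the force, the opening and the grip force at its end. Input that does not fit is refused with a message, and nothing moves.
- get_state(): the state, without advancing time (a new reading comes with each control period).
- viewer.grab_frame(name): name is "scene" or "top"; returns the picture (480x640x3 uint8, red, green, blue); there is no depth.
- viewer.camera_params(name): a dict with "fx", "fy", "cx", "cy" (pixels), "T" (4x4, takes a point from camera to world coordinates). Camera axes: x right, y down, z forward; pixel columns grow to the right and rows downward; lengths in m; the calibration is good to about 2 mm. A picture is of the moment at which its call begins. camera_params takes no time and is no camera call.
- arm.job_done(): hands the job in; it is judged then, once.
The state is a dict: "t": time; "q": joint angles; "qd": joint speeds; "joint_efforts": joint torques, N m; "eef_pos": TCP position; "ee_rot": TCP orientation; "force": force on the tool from outside, world axes, zero at the start; "moment": the same for the moment, N m; "width": finger opening in m; "gripper_force": force on a finger pad.
Only numpy, scipy, OpenCV 4.12 (cv2) and the standard library are available. Lean on these libraries where they do the work, as an engineer would, in place of code of your own. Each camera call takes 0.05 s, during which the arm holds its last target. There are 200 camera calls.

## Task

The cork pot rest is glued and waiting between the jaws of the bar clamp on the plank: lift out the green-banded setting block that stands in the gap, stand it fully home in its own green-marked slot of the rack, then pump the clamp's trigger until the moving jaw has come up and pinches the pot rest snugly against the fixed jaw, without crushing the cork. Finish with the gripper still squeezing the trigger, holding the pressure on; leave the blue block, the jar, the bowl and the saucer where they are.

Things in the scene. Friction and masses are not known exactly. Their poses are not given: they have to be found in the camera images.
- clamp: ratchet bar clamp lying flat, fixed to the plank: toothed steel bar 20 mm wide along this frame's y, axis 28 mm above the plank, y = -25 to +265 mm, strap at its tail. Origin on the plank under the bar in the plane of the fixed pad's face; x along the jaws (x = +20 to +92 mm), y along the bar to the sliding head; pistol grip and trigger at x = -20 to -140 mm. All is lower than 47 mm
- clamp_head: sliding head of the clamp with the black moving jaw (21 mm thick, top 43 mm above the plank) and its orange soft pad, 40 mm long (x = +50 to +90 mm) and 30 mm high. Origin on plank level under the bar, in the plane of the pad's face, which looks to -y, towards the work and the like pad of the fixed jaw; axes as the clamp's
- head_travel (a joint): travel (m) along the bar of the sliding head (pistol grip, trigger and moving jaw together), 0 to 0.062, growing as the jaws close; the pads stand 112 mm apart at 0. It slides forward against 3 N of friction; a pawl stops it going back (it may settle back by up to one 3 mm tooth). A full pump of the trigger walks it about 9 mm towards the fixed jaw
- trigger_angle (a joint): angle (rad) of the orange trigger: 0 sprung open, 0.24 squeezed home to the pistol grip. It springs back when let go (3 to 5 N at the finger place) and must go back to about 0 to catch new teeth. Once the jaw is up against the work it stops part-way; the jaw then presses with about twice the squeeze less some 10 N: squeezing with 20 to 30 N gives roughly 25 to 55 N
- clamp_grip (a point): middle of the black pistol grip on the sliding head, 55 mm from the bar's axis, 28 mm above the plank; axes as the clamp's. The grip is 24 mm deep (y), 28 mm high, 108 mm long (x). Its back is at y = +12 mm from here; the trigger's front face across from here is at y = -46 mm when open, -26 mm when home. In a squeeze the grip walks to -y and the trigger comes back: their middle stays nearly put
- trigger: orange trigger lever of the clamp, in front (-y) of the pistol grip; finger piece 66 mm long (x), 12 mm deep (y), 20 mm high, 18 to 38 mm above the plank. Origin on the plank level under its pivot; the middle of the finger place is 85 mm from it along -x. Its axes are the clamp's turned by +0.24 rad about z when open, and parallel to them when squeezed home
- pot_rest: the work: loose block of brown cork 46 mm thick with a pale hardwood edge strip 14 mm thick on its -y side (the side of the fixed jaw); together 70 mm (x) by 60 mm (y) by 36 mm high, 0.1 kg. Origin under its centre. It starts 2 to 7 mm off the fixed jaw's pad and is pushed up to it by the moving jaw. The cork is crushed above 100 N
- green_block: pale wooden setting block with a green top band, 40 mm (x) by 18 mm thick (y) by 80 mm tall, about 40 g; origin at the centre of its underside. It starts upright in the gap between the cork and the moving jaw, free on both sides, standing 37 mm above the jaw's top
- green_slot: wooden slot unit with green stripes on its top and sides, 60 mm (x) by 50 mm (y) by 34 mm high, fixed on the rack; its pocket is 43 mm (x) by 21 mm (y), 28 mm deep, in its middle. Origin under its centre; its top is 34 mm above the origin. The order of the three slot units along the rack changes
- green_slot_floor (a point): centre of the floor of the green slot's pocket, 6 mm above the origin of its unit and 14 mm above the plank; axes as the unit's
- blue_slot: slot unit like the green one but with blue stripes, pocket 43 by 15 mm, holding the blue block
- red_slot: slot unit like the green one but with red stripes, pocket 43 by 27 mm, empty (its block is out on another job); not the place for the green block
- rack: wooden base board of the rack, 200 mm (x) by 70 mm (y) by 8 mm high, fixed; the three slot units stand on it in a row along x, 62 mm apart. Origin under its centre
- blue_block: bystander: setting block with a blue top band, 40 by 12 by 80 mm tall, standing in the blue slot; origin at the centre of its underside
- jar: bystander: orange plastic jar with a twist cap, 64 mm across and 95 mm tall; origin under its centre
- bowl: bystander: glass bowl, 124 mm across and 52 mm tall; origin under its centre
- saucer: bystander: white melamine saucer, 144 mm across and 18 mm tall; origin under its centre

How it is judged:
On the way, in this order (a step that is already met when the one before it is completed fails the run):
1. the green setting block stands fully home in the green slot, let go (horizontal distance between green_block and green_slot_floor below 0.006 m and z of green_block in the frame of green_slot below 0.01 m and angle between green_block's own z axis and vertical below 0.12 rad and contact force between the fingers and green_block below 0.2 N and linear speed of green_block below 0.02 m/s), for 0.2 s.
2. the trigger is squeezed for a first pump while the moving jaw is still well off the cork (value of joint trigger_angle above 0.12 rad and y of clamp_head in the frame of clamp above 0.07 m).
3. the trigger is let back (value of joint trigger_angle below 0.07 rad).
4. the trigger is pumped again (value of joint trigger_angle above 0.12 rad).
At the end, for the whole second after the job is handed in: Green block upright in the green slot (within 6 mm of its middle, foot within 4 mm of the floor); pot rest flat on the plank and up against the fixed jaw (3 mm), the moving jaw pressing on it with 8 to 100 N; fingers still squeezing the trigger with over 4 N (horizontal distance between green_block and green_slot_floor below 0.006 m and z of green_block in the frame of green_slot below 0.01 m and angle between green_block's own z axis and vertical below 0.12 rad and contact force between clamp_head and pot_rest between 8 and 100 N and y of pot_rest in the frame of clamp below 0.033 m and contact force between the fingers and trigger above 4 N and angle between pot_rest's own z axis and vertical below 0.1 rad and height (world z) of pot_rest below 0.006 m); the arm keeps its last pose, push and grip.
It fails at once if the cork is crushed (the moving jaw presses on the pot rest with more than 100 N) (contact force between clamp_head and pot_rest above 100 N).
It fails at once if the blue block, the jar, the bowl or the saucer is moved by more than 20 mm (distance of any of blue_block, jar, bowl, saucer from where it was at the start of the episode above 0.02 m).
It also fails if it takes over 64 s, if anything falls off the work surface, if the arm or the gripper's body presses on something with over 40 N, if the wrist force passes 120 N, or if a joint passes its speed limit or range.

## Working session

There is one attempt and no reset: what is moved stays moved. The work goes in short steps, Python scripts to look and compute and a shell command to move; the robot and the scene stay as the last step left them, time stands still between calls to the robot, and variables do not carry over. Pictures are saved under pics/ and viewed, at most 10 in all, crops included, and the job is handed in when it is done.

```bash
ls; mkdir -p pics
python3 - <<'E'
from station import arm, viewer, get_state
import cv2
for n in("top","scene"):
    cv2.imwrite(f"pics/{n}0.png",viewer.grab_frame(n)[:,:,::-1]); p=viewer.camera_params(n); print(n,p)
s=get_state(); print({k:s[k] for k in("t","eef_pos","ee_rot","width","force")},arm.hold_point_z)
E
```

```text
nudge.py
pics
station.py
top {'fx': 495.40696067078034, 'fy': 495.40696067078034, 'cx': 328.63248015011794, 'cy': 237.1084024551103, 'T': array([[ 0.009729  , -0.9880633 ,  0.1537409 ,  0.42341995],
       [-0.99978559, -0.0068012 ,  0.01955827,  0.04945189],
       [-0.01827919, -0.15389821, -0.98791761,  1.22655916],
       [ 0.        ,  0.        ,  0.        ,  1.        ]])}
scene {'fx': 579.3207532910507, 'fy': 579.3207532910507, 'cx': 330.56023399963215, 'cy': 230.2262218285301, 'T': array([[ 0.72811352,  0.58011958, -0.36511913,  1.01931729],
       [ 0.68545004, -0.6185389 ,  0.38414564, -0.38608337],
       [-0.00298998, -0.52997256, -0.84800952,  1.03739629],
       [ 0.        ,  0.        ,  0.        ,  1.        ]])}
{'t': 0.1, 'eef_pos': array([0.2356197 , 0.63207609, 0.22571594]), 'ee_rot': array([ 3.14011735e+00, -1.32120379e-04, -3.56903125e-01]), 'width': 0.08755426007657784, 'force': array([ 0.42221597, -0.59051236,  0.19954298])} 0.0188
```

View pics/top0.png

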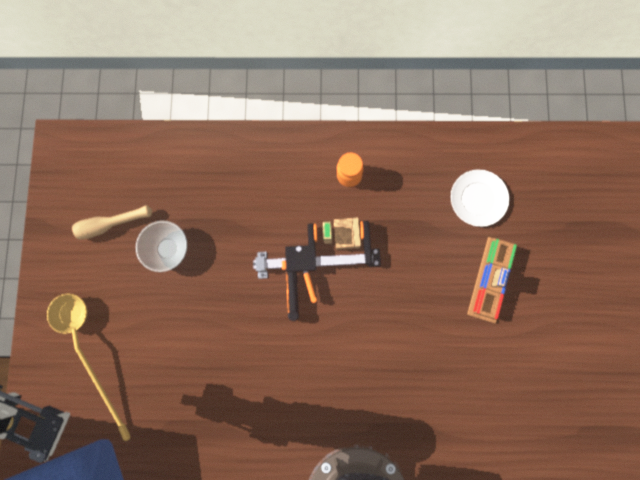

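View pics/scene0.png

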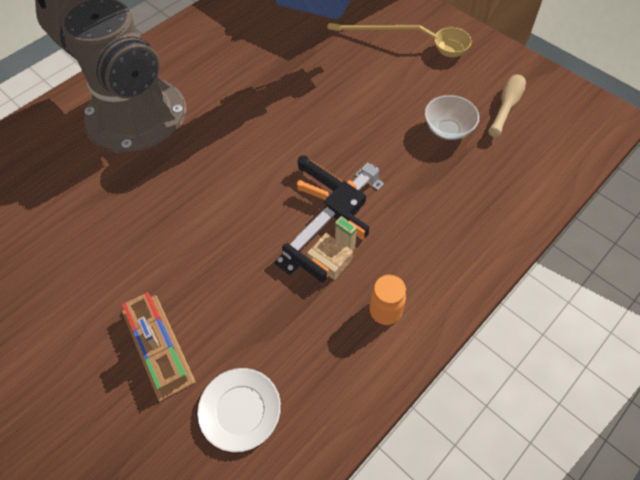

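The top view shows the clamp at (315,262), with its jaws facing up the image. The green block is near (327,230), and the rack near (493,280) with the green slot at its top end (502,252). I'll enlarge both areas.

Run:
```python
import cv2,numpy as np
t=cv2.imread("pics/top0.png")
cv2.imwrite("pics/c1.png",cv2.resize(t[205:330,245:390],None,fx=5,fy=4.8*5/4.8 if 0 else 5-0.25,interpolation=cv2.INTER_CUBIC)) if 0 else cv2.imwrite("pics/c1.png",cv2.resize(t[210:330,245:400],None,fx=5,fy=5,interpolation=cv2.INTER_CUBIC))
cv2.imwrite("pics/c2.png",cv2.resize(t[230:330,460:535],None,fx=6,fy=6,interpolation=cv2.INTER_CUBIC))
```

```text
(no output)
```

View pics/c1.png

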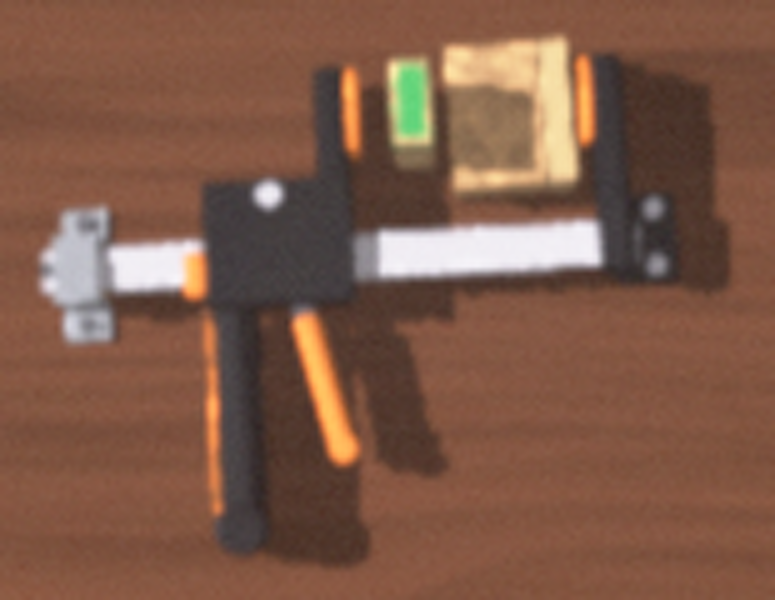

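View pics/c2.png

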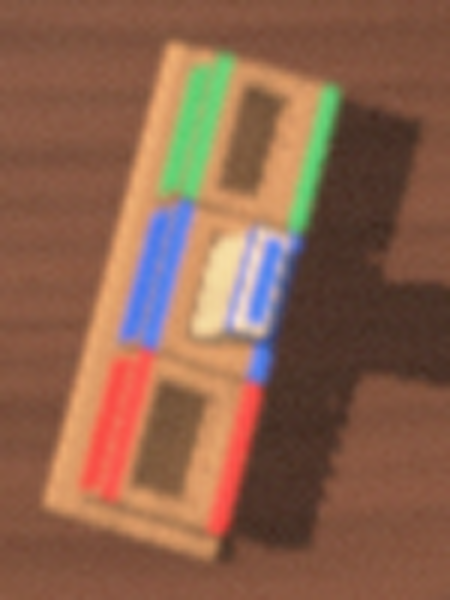

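```bash
cat > h.py <<'E'
import numpy as np, cv2
from station import arm, viewer, get_state
def W(n,px,z):
    p=viewer.camera_params(n);T=p["T"];d=T[:3,:3]@[(px[0]-p["cx"])/p["fx"],(px[1]-p["cy"])/p["fy"],1]
    return T[:3,3]+d*(z-T[2,3])/d[2]
def P(n,X):
    p=viewer.camera_params(n);T=p["T"];c=T[:3,:3].T@(np.asarray(X,float)-T[:3,3])
    return np.array([p["fx"]*c[0]/c[2]+p["cx"],p["fy"]*c[1]/c[2]+p["cy"]])
E
python3 - <<'E'
from h import *
np.set_printoptions(precision=4,suppress=True)
c1=lambda u,v:((u+.5)/5-.5+245,(v+.5)/5-.5+210)
c2=lambda u,v:((u+.5)/6-.5+460,(v+.5)/6-.5+230)
def show(nm,c,pts,z): 
    a=np.array([W("top",c(*q),z)[:2] for q in pts]);print(nm,a.tolist().__repr__() if 0 else a.round(4).tolist(),"mean",a.mean(0).round(4))
show("green top",c1,[(388,58),(431,60),(434,147),(392,147)],.08)
show("bar top edges L,R",c1,[(110,268),(600,244)],.034)
show("fixed pad face",c1,[(576,57),(580,143)],.043)
show("mov pad face",c1,[(358,70),(361,156)],.043)
show("pot top",c1,[(443,45),(568,38),(577,188),(455,193)],.036)
show("grip",c1,[(237,312),(240,530)],.042)
show("trig tip/root",c1,[(345,455),(302,315)],.038)
show("board",c2,[(170,42),(42,505),(218,558)],.008)
show("green unit top",c2,[(235,55),(340,87),(303,235),(197,200)],.042)
show("units right edge",c2,[(340,87),(219,535)],.042)
show("dark pocket",c2,[(248,85),(287,97),(257,194),(221,187)],.042)
g=cv2.imread("pics/scene0.png")
a=cv2.resize(g[280:410,110:210],None,fx=4,fy=4.6 if 0 else 4,interpolation=2)
b=cv2.resize(g[150:290,265:365],None,fx=4,fy=4,interpolation=2)
H=np.zeros((560,800,3),np.uint8);H[:520,:400]=a;H[:560,400:]=b
cv2.imwrite("pics/c3.png",H)
E
```

```text
green top [[0.6397, 0.0877], [0.6388, 0.0674], [0.5974, 0.0656], [0.5973, 0.0853]] mean [0.6183 0.0765]
bar top edges L,R [[0.544, 0.2227], [0.5575, -0.0144]] mean [0.5508 0.1042]
fixed pad face [[0.6477, -0.0024], [0.6055, -0.0043]] mean [ 0.6266 -0.0034]
mov pad face [[0.6406, 0.1034], [0.5984, 0.1014]] mean [0.6195 0.1024]
pot top [[0.6546, 0.0623], [0.6585, 0.0012], [0.5845, -0.0032], [0.5816, 0.0559]] mean [0.6198 0.029 ]
grip [[0.5225, 0.1599], [0.4193, 0.1563]] mean [0.4709 0.1581]
trig tip/root [[0.4551, 0.1073], [0.5217, 0.129]] mean [0.4884 0.1181]
board [[0.6171, -0.3208], [0.4277, -0.262], [0.4074, -0.3317]] mean [ 0.4841 -0.3048]
green unit top [[0.6066, -0.3361], [0.5939, -0.3773], [0.5345, -0.3598], [0.5481, -0.3186]] mean [ 0.5708 -0.348 ]
units right edge [[0.5939, -0.3773], [0.4167, -0.3218]] mean [ 0.5053 -0.3495]
dark pocket [[0.5945, -0.3408], [0.5897, -0.3561], [0.5507, -0.3424], [0.5534, -0.3283]] mean [ 0.5721 -0.3419]
```

View pics/c3.png

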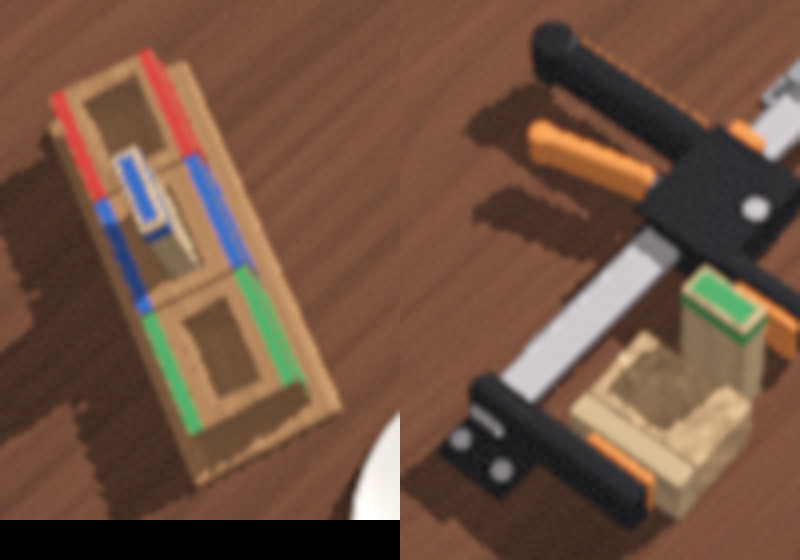

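```bash
cat > m.py <<'E'
from h import *
from scipy.optimize import least_squares
np.set_printoptions(precision=4,suppress=True)
c1=lambda u,v:((u+.5)/5-.5+245,(v+.5)/5-.5+210)
c2=lambda u,v:((u+.5)/6-.5+460,(v+.5)/6-.5+230)
c3=lambda u,v:((u+.5)/4-.5+110,(v+.5)/4-.5+280)
c4=lambda u,v:((u-400+.5)/4-.5+265,(v+.5)/4-.5+150)
def fit(obs,x0,nm):
    def r(p):
        c,s=np.cos(p[2]),np.sin(p[2])
        return np.concatenate([P(n,(p[0]+c*X[0]-s*X[1],p[1]+s*X[0]+c*X[1],X[2]))-px for n,px,X in obs])
    o=least_squares(r,x0);print(nm,o.x,"res",o.fun.round(1).tolist());return o.x
rt=[("top",c2(340,87),(.092,-.025,.042)),("top",c2(219,535),(-.092,-.025,.042)),("top",c2(170,42),(.1,.035,.008)),("top",c2(42,505),(-.1,.035,.008)),("top",c2(218,558),(-.1,-.035,.008))]
rs=[("scene",c3(193,433),(.092,-.025,.042)),("scene",c3(55,95),(-.092,-.025,.042)),("scene",c3(343,408),(.1,.035,.008)),("scene",c3(198,486),(.1,-.035,.008)),("scene",c3(183,63),(-.1,.035,.008))]
if __name__=="__main__":
    for o,n in((rt,"rack top"),(rs,"rack scene"),(rt+rs,"rack both")):
        p=fit(o,[.51,-.326,-.3],n); print(" green slot",p[:2]+.062*np.array([np.cos(p[2]),np.sin(p[2])]))
    gt=[("top",c1(388,58),(.02,.009,.08)),("top",c1(431,60),(.02,-.009,.08)),("top",c1(434,147),(-.02,-.009,.08)),("top",c1(392,147),(-.02,.009,.08))]
    gs=[("scene",c4(705,263),(-.02,.009,.08)),("scene",c4(768,318),(.02,.009,.08)),("scene",c4(742,340),(.02,-.009,.08)),("scene",c4(682,290),(-.02,-.009,.08))]
    for o,n in((gt,"gb top"),(gs,"gb scene"),(gt+gs,"gb both")): fit(o,[.62,.076,.05],n)
E
python3 m.py
```

```text
rack top [ 0.5126 -0.3257 -0.2964] res [-0.3, 0.3, 0.4, -0.3, 0.2, -0.5, 0.4, 0.2, -0.7, 0.3]
 green slot [ 0.5719 -0.3438]
rack scene [ 0.5133 -0.3245 -0.2968] res [-0.1, 0.6, -0.7, 0.7, 0.3, -0.1, -0.2, -0.2, 0.7, -1.1]
 green slot [ 0.5726 -0.3426]
rack both [ 0.513  -0.3249 -0.2952] res [-0.7, 0.1, 0.1, -0.4, -0.1, -0.7, 0.1, 0.1, -1.0, 0.1, -0.3, 0.6, -1.0, 0.8, 0.1, -0.1, -0.4, -0.2, 0.3, -1.1]
 green slot [ 0.5723 -0.343 ]
gb top [0.6183 0.0765 0.0379] res [0.6, 0.7, -0.4, 0.1, -0.5, -0.5, 0.2, -0.3]
gb scene [ 0.6208  0.0762 -0.0214] res [0.6, 1.2, -0.4, -0.6, -0.2, -0.5, 0.0, -0.1]
gb both [0.6197 0.0764 0.0053] res [0.9, 0.0, -0.0, -0.4, -0.7, -1.0, 0.0, -1.0, 0.0, 0.9, -0.6, -1.2, -0.3, -1.0, -0.4, -0.3]
```

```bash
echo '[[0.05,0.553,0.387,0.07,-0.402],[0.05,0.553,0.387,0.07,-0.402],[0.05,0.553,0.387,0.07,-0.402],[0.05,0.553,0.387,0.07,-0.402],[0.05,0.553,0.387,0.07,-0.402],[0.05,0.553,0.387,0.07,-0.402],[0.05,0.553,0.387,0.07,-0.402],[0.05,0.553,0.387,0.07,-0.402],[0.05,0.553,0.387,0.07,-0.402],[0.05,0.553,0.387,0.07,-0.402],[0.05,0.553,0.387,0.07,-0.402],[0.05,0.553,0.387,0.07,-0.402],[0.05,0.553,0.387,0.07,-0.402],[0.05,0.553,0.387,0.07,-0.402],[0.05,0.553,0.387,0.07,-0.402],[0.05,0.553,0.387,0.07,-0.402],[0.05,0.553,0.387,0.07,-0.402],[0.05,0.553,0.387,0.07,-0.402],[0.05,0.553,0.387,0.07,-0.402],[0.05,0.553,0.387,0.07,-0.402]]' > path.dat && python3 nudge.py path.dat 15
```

```text
refused: ROWS must be rows with the three-number parts in brackets of their own. Nothing was moved.
```

I used the wrong layout. The manual says rows with the three-number parts in brackets of their own; once more.

```bash
echo '[[0.05,[0.553,0.387,0.07],-0.402],[0.05,[0.553,0.387,0.07],-0.402],[0.05,[0.553,0.387,0.07],-0.402],[0.05,[0.553,0.387,0.07],-0.402],[0.05,[0.553,0.387,0.07],-0.402],[0.05,[0.553,0.387,0.07],-0.402],[0.05,[0.553,0.387,0.07],-0.402],[0.05,[0.553,0.387,0.07],-0.402],[0.05,[0.553,0.387,0.07],-0.402],[0.05,[0.553,0.387,0.07],-0.402],[0.05,[0.553,0.387,0.07],-0.402],[0.05,[0.553,0.387,0.07],-0.402],[0.05,[0.553,0.387,0.07],-0.402],[0.05,[0.553,0.387,0.07],-0.402],[0.05,[0.553,0.387,0.07],-0.402],[0.05,[0.553,0.387,0.07],-0.402],[0.05,[0.553,0.387,0.07],-0.402],[0.05,[0.553,0.387,0.07],-0.402],[0.05,[0.553,0.387,0.07],-0.402],[0.05,[0.553,0.387,0.07],-0.402]]' > path.dat && python3 nudge.py path.dat 15
```

```text
t: 1.77
eef_pos: [0.6183, 0.0771, 0.1563]
ee_rot: [-3.142, 0.001, 0.045]
force: [0.3, 0.4, -0.1]
width: 0.0498
gripper_force: 0.0
```

```bash
echo '[[0.05,[0.001,0.001,0.035],0],[0.05,[0.001,0.001,0.07],0],[0.05,[0.001,0.001,0.09],0],[0.05,[0.001,0.001,0.105],0],[0.05,[0.001,0.001,0.107],0],[0.05,[0.001,0.001,0.107],0],[0.01,[0.001,0.001,0.107],0],[0.01,[0.001,0.001,0.107],0],[0.01,[0.001,0.001,0.107],0],[0.01,[0.001,0.001,0.107],0],[0.01,[0.001,0.001,0.107],0]]' > path.dat && python3 nudge.py path.dat 15
```

```text
t: 2.68
eef_pos: [0.6202, 0.0759, 0.0504]
ee_rot: [-3.141, -0.001, 0.045]
force: [0.0, -0.7, -0.5]
width: 0.022
gripper_force: 0.0
```

```bash
echo '[[0.01,[0,0,0],0],[0.01,[0,0,0],0],[0.01,[0,0,0],0],[0.01,[0,0,0],0],[0.01,[0,0,-0.015],0],[0.01,[0,0,-0.045],0],[0.01,[0,0,-0.085],0],[0.01,[0,0,-0.12],0],[0.01,[0,0,-0.12],0]]' > path.dat && python3 nudge.py path.dat 20
```

```text
t: 3.43
eef_pos: [0.6237, 0.0765, 0.1774]
ee_rot: [-3.14, -0.011, 0.046]
force: [1.2, 0.2, 0.3]
width: 0.0178
gripper_force: 20.0
```

```bash
echo '[[0.01,[-0.067,0.416,0],0.341],[0.01,[-0.067,0.416,0],0.341],[0.01,[-0.067,0.416,0],0.341],[0.01,[-0.067,0.416,0],0.341],[0.01,[-0.067,0.416,0],0.341],[0.01,[-0.067,0.416,0],0.341],[0.01,[-0.067,0.416,0],0.341],[0.01,[-0.067,0.416,0],0.341],[0.01,[-0.067,0.416,0],0.341],[0.01,[-0.067,0.416,0],0.341],[0.01,[-0.067,0.416,0],0.341],[0.01,[-0.067,0.416,0],0.341],[0.01,[-0.067,0.416,0],0.341],[0.01,[-0.067,0.416,0],0.341],[0.01,[-0.067,0.416,0.02],0.341],[0.01,[-0.067,0.416,0.03],0.341],[0.01,[-0.067,0.416,0.03],0.341]]' > path.dat && python3 nudge.py path.dat 20
python3 - <<'E'
from h import *
g=viewer.grab_frame("scene")[:,:,::-1];t=viewer.grab_frame("top")[:,:,::-1]
cv2.imwrite("pics/s1.png",g);cv2.imwrite("pics/t1.png",t)
a=cv2.resize(g[270:410,110:210],None,fx=4,fy=4,interpolation=2)
b=cv2.resize(t[205:345,440:540],None,fx=4,fy=4,interpolation=2)
cv2.imwrite("pics/d1.png",np.hstack([a,b]))
s=get_state();print(s["eef_pos"],s["ee_rot"])
E
```

```text
t: 4.85
eef_pos: [0.5705, -0.3408, 0.1368]
ee_rot: [-3.141, 0.005, -0.295]
force: [-0.0, 0.3, -1.0]
width: 0.018
gripper_force: 20.0
[ 0.5717466  -0.34193438  0.13937255] [ 3.14135516e+00  1.17151464e-03 -2.94339767e-01]
```

View pics/d1.png

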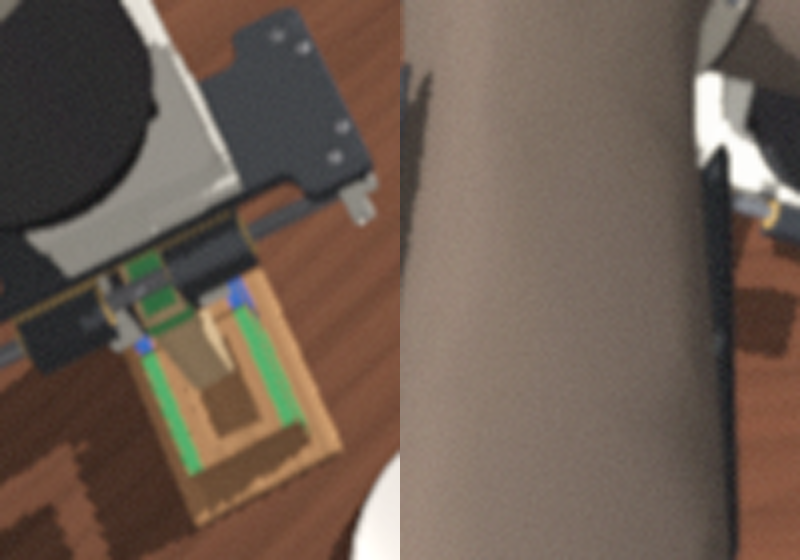

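Run:
```python
from h import *
s=get_state();e=s["eef_pos"];y=s["ee_rot"][2]
c,n=np.cos(y),np.sin(y)
print(e)
for X in((.02,.009),(.02,-.009),(-.02,.009)):
    for z in(-.05,.03):
        q=P("scene",(e[0]+c*X[0]-n*X[1],e[1]+n*X[0]+c*X[1],e[2]+z));print(X,z,(q-[110,270]+.5)*4-.5)
g=cv2.imread("pics/s1.png")
I=cv2.resize(g[325:385,135:195],None,fx=10,fy=10,interpolation=2);cv2.imwrite("pics/d2.png",I)
```

```text
[ 0.5717466  -0.34193438  0.13937255]
(0.02, 0.009) -0.05 [231.73262539 379.03275737]
(0.02, 0.009) 0.03 [182.4948315  311.04462054]
(0.02, -0.009) -0.05 [191.38939061 399.79722207]
(0.02, -0.009) 0.03 [138.87071605 333.01188729]
(-0.02, 0.009) -0.05 [197.45563101 300.72551596]
(-0.02, 0.009) 0.03 [146.69020318 228.36354198]
```

View pics/d2.png

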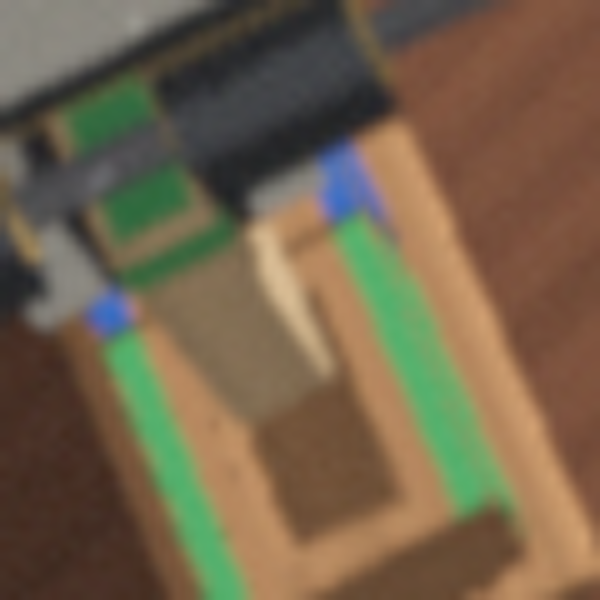

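```bash
echo '[[0.01,[0,0,0.02],0],[0.01,[0,0,0.038],0],[0.01,[0,0,0.04],0],[0.01,[0,0,0.04],0],[0.01,[0,0,0.04],0],[0.01,[0,0,0.04],0]]' > path.dat && python3 nudge.py path.dat 20
python3 - <<'E'
from h import *
y=-.296;c,n=np.cos(y),np.sin(y)
for X in((.0215,.0105),(.0215,-.0105)):
    q=P("scene",(.5723+c*X[0]-n*X[1],-.343+n*X[0]+c*X[1],.042));print(X,(q-[135,325]+.5)*10-.5)
s=get_state();e=s["eef_pos"];y=s["ee_rot"][2];c,n=np.cos(y),np.sin(y)
print(e,s["ee_rot"],s["force"])
for X in((.02,.009),(.02,-.009)):
    q=P("scene",(e[0]+c*X[0]-n*X[1],e[1]+n*X[0]+c*X[1],e[2]-.05));print(X,(q-[135,325]+.5)*10-.5)
g=viewer.grab_frame("scene")[:,:,::-1];cv2.imwrite("pics/s2.png",g)
I=cv2.resize(g[325:385,135:195],None,fx=10,fy=10,interpolation=2);cv2.imwrite("pics/d3.png",I)
E
```

```text
t: 5.45
eef_pos: [0.5727, -0.3432, 0.1012]
ee_rot: [3.141, -0.002, -0.295]
force: [0.2, -0.6, -0.4]
width: 0.0176
gripper_force: 20.0
(0.0215, 0.0105) [403.48330817 498.00583845]
(0.0215, -0.0105) [290.61705655 556.63647878]
[ 0.57265858 -0.34316553  0.10122993] [ 3.14123960e+00 -2.20817351e-03 -2.95308079e-01] [ 0.20681182 -0.59465133 -0.3653643 ]
(0.02, 0.009) [380.56987273 479.96708384]
(0.02, -0.009) [283.07857414 530.54567064]
```

View pics/d3.png

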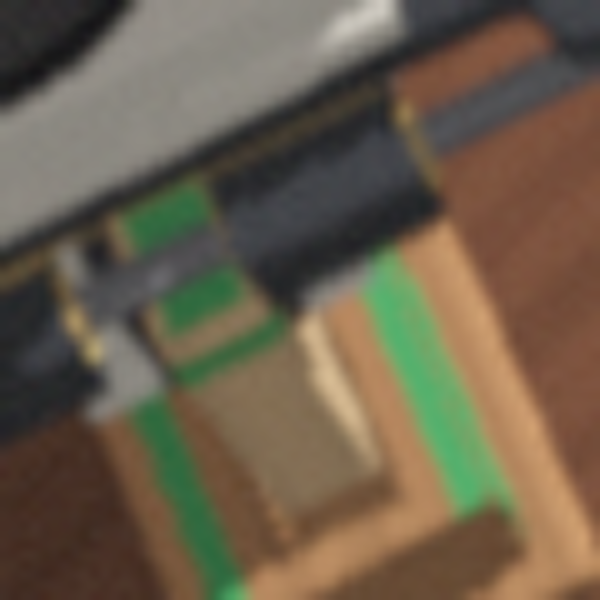

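The slot rim lies at (300,545)–(400,497), as predicted. The block's foot, at (292,517)–(383,467), hangs just above it with dark pocket showing on both sides. I'll lower it gently and watch the force.

```bash
echo '[[0.01,[0,0,0.004],0],[0.01,[0,0,0.008],0],[0.01,[0,0,0.010],0],[0.01,[0,0,0.012],0],[0.01,[0,0,0.014],0],[0.01,[0,0,0.016],0],[0.01,[0,0,0.016],0]]' > path.dat && python3 nudge.py path.dat 20
```

```text
t: 6.08
eef_pos: [0.5716, -0.3432, 0.083]
ee_rot: [3.141, 0.0, -0.296]
force: [1.1, -5.1, -1.8]
width: 0.0181
gripper_force: 20.0
```

```bash
echo '[[0.01,[0,0.001,0.0],0],[0.01,[0,0.0015,0.004],0],[0.01,[0,0.0015,0.008],0],[0.01,[0,0.0015,0.011],0],[0.01,[0,0.0015,0.014],0],[0.01,[0,0.0015,0.016],0],[0.01,[0,0.0015,0.016],0]]' > path.dat && python3 nudge.py path.dat 20
```

```text
t: 6.67
eef_pos: [0.5712, -0.3442, 0.0669]
ee_rot: [-3.141, 0.0, -0.296]
force: [1.3, -1.5, -1.5]
width: 0.018
gripper_force: 20.0
```

```bash
echo '[[0.01,[0,0,0.0015],0],[0.01,[0,0,0.003],0],[0.01,[0,0,0.0045],0],[0.01,[0,0,0.0045],0]]' > path.dat && python3 nudge.py path.dat 20
```

```text
t: 7.0
eef_pos: [0.5714, -0.3443, 0.0641]
ee_rot: [3.141, -0.001, -0.295]
force: [-1.1, 0.5, 6.0]
width: 0.018
gripper_force: 20.0
```

```bash
echo '[[0.04,[0,0,0],0],[0.04,[0,0,0],0],[0.04,[0,0,0],0],[0.04,[0,0,0],0],[0.04,[0,0,-0.02],0],[0.04,[0,0,-0.05],0],[0.04,[0,0,-0.09],0],[0.06,[0,0,-0.12],0],[0.06,[0,0,-0.12],0]]' > path.dat && python3 nudge.py path.dat 20
```

```text
t: 7.75
eef_pos: [0.5744, -0.346, 0.1909]
ee_rot: [3.14, -0.011, -0.295]
force: [0.7, -0.6, 1.3]
width: 0.0482
gripper_force: 0.0
```

```bash
echo '[[0.086,[-0.22,-0.44,0],-0.347],[0.086,[-0.22,-0.44,0],-0.347],[0.086,[-0.22,-0.44,0],-0.347],[0.086,[-0.22,-0.44,0],-0.347],[0.086,[-0.22,-0.44,0],-0.347],[0.086,[-0.22,-0.44,0],-0.347],[0.086,[-0.22,-0.44,0],-0.347],[0.086,[-0.22,-0.44,0.02],-0.347],[0.086,[-0.22,-0.44,0.05],-0.347],[0.086,[-0.22,-0.44,0.05],-0.347],[0.086,[-0.22,-0.44,0.05],-0.347],[0.086,[-0.22,-0.44,0.05],-0.347],[0.086,[-0.22,-0.44,0.05],-0.347],[0.086,[-0.22,-0.44,0.05],-0.347],[0.086,[-0.22,-0.44,0.05],-0.347],[0.086,[-0.22,-0.44,0.05],-0.347]]' > path.dat && python3 nudge.py path.dat 20
python3 - <<'E'
from h import *
g=viewer.grab_frame("scene")[:,:,::-1]
cv2.imwrite("pics/s3.png",g)
a=cv2.resize(g[270:410,110:210],None,fx=4,fy=4,interpolation=2)
b=cv2.resize(g[150:290,265:365],None,fx=4,fy=4,interpolation=2)
cv2.imwrite("pics/d4.png",np.hstack([a,b]))
s=get_state();print(s["eef_pos"],s["ee_rot"],s["width"])
E
```

```text
t: 9.08
eef_pos: [0.4892, 0.14, 0.1333]
ee_rot: [-3.142, -0.0, 0.05]
force: [-0.4, 0.1, 0.2]
width: 0.0859
gripper_force: 0.0
[0.4893388  0.1398122  0.13333517] [-3.14141143e+00 -3.39081184e-04  4.97879920e-02] 0.08588465571593046
```

View pics/d4.png

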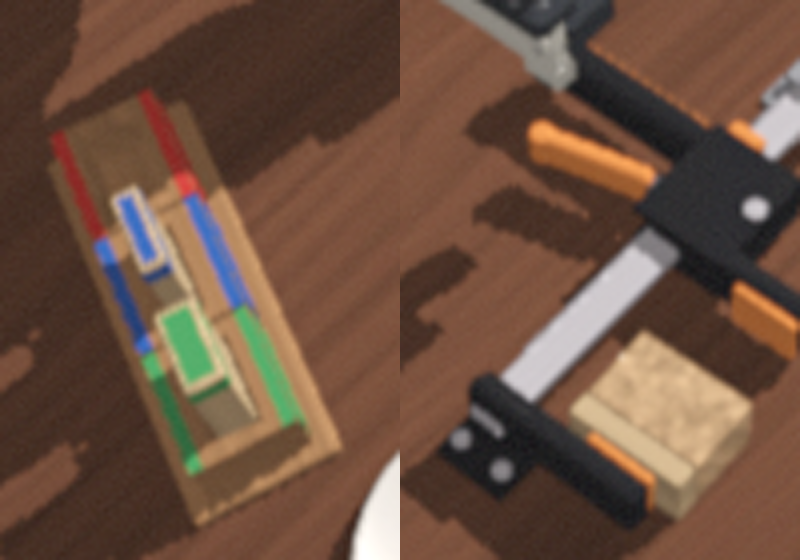

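The green block stands in the green slot at (195,345), about level with the blue block's top. The gap is clear. I'll lower the gripper over the grip and trigger.

```bash
echo '[[0.088,[0,-0.0015,0.035],0],[0.088,[0,-0.0015,0.07],0],[0.088,[0,-0.0015,0.1],0],[0.088,[0,-0.0015,0.118],0],[0.088,[0,-0.0015,0.123],0],[0.088,[0,-0.0015,0.123],0],[0.088,[0,-0.0015,0.123],0]]' > path.dat && python3 nudge.py path.dat 20; echo '[[0.05,[0,0,0],0],[0.05,[0,0,0],0],[0.05,[0,0,0],0],[0.05,[0,0,0],0],[0.05,[0,0,0],0],[0.05,[0,0,0],0]]' > path.dat && python3 nudge.py path.dat 20
```

```text
t: 9.72
eef_pos: [0.4898, 0.1419, 0.0109]
ee_rot: [-3.141, -0.001, 0.05]
force: [-0.2, -0.4, 0.7]
width: 0.0874
gripper_force: 0.0
t: 10.22
eef_pos: [0.4889, 0.1424, 0.0105]
ee_rot: [-3.141, -0.0, 0.051]
force: [-5.4, 2.5, 6.5]
width: 0.054
gripper_force: 7.3
```

```bash
echo '[[0.036,[0,0,0],0],[0.036,[0,0,0],0],[0.036,[0,0,0],0],[0.036,[0,0,0],0],[0.036,[0,0,0],0],[0.036,[0,0,0],0],[0.036,[0,0,0],0],[0.036,[0,0,0],0]]' > path.dat && python3 nudge.py path.dat 20
```

```text
t: 10.88
eef_pos: [0.4889, 0.1435, 0.0105]
ee_rot: [-3.14, -0.001, 0.052]
force: [-6.8, 6.2, 6.8]
width: 0.0373
gripper_force: 20.0
```

```bash
echo '[[0.078,[0,0,0],0],[0.078,[0,0,0],0],[0.078,[0,0,0],0],[0.078,[0,0.004,0],0],[0.078,[0,0.009,0],0],[0.078,[0,0.009,0],0],[0.078,[0,0.009,0],0]]' > path.dat && python3 nudge.py path.dat 20;  echo '[[0.036,[0,0,0],0],[0.036,[0,0,0],0],[0.036,[0,0,0],0],[0.036,[0,0,0],0],[0.036,[0,0,0],0],[0.036,[0,0,0],0],[0.036,[0,0,0],0],[0.036,[0,0,0],0],[0.036,[0,0,0],0]]' > path.dat && python3 nudge.py path.dat 20
```

```text
t: 11.47
eef_pos: [0.4893, 0.1327, 0.0099]
ee_rot: [3.141, 0.0, 0.05]
force: [-0.5, 0.7, 0.2]
width: 0.0759
gripper_force: 0.0
t: 12.22
eef_pos: [0.489, 0.1341, 0.0099]
ee_rot: [-3.141, 0.0, 0.051]
force: [-5.3, 5.9, 0.9]
width: 0.0373
gripper_force: 20.0
```

```bash
for i in 1; do echo '[[0.078,[0,0,0],0],[0.078,[0,0,0],0],[0.078,[0,0,0],0],[0.078,[0,0.004,0],0],[0.078,[0,0.009,0],0],[0.078,[0,0.009,0],0],[0.078,[0,0.009,0],0]]' > path.dat && python3 nudge.py path.dat 20;  echo '[[0.036,[0,0,0],0],[0.036,[0,0,0],0],[0.036,[0,0,0],0],[0.036,[0,0,0],0],[0.036,[0,0,0],0],[0.036,[0,0,0],0],[0.036,[0,0,0],0],[0.036,[0,0,0],0],[0.036,[0,0,0],0]]' > path.dat && python3 nudge.py path.dat 20; done;  echo '[[0.078,[0,0,0],0],[0.078,[0,0,0],0],[0.078,[0,0,0],0],[0.078,[0,0.004,0],0],[0.078,[0,0.009,0],0],[0.078,[0,0.009,0],0],[0.078,[0,0.009,0],0]]' > path.dat && python3 nudge.py path.dat 20;  echo '[[0.036,[0,0,0],0],[0.036,[0,0,0],0],[0.036,[0,0,0],0],[0.036,[0,0,0],0],[0.036,[0,0,0],0],[0.036,[0,0,0],0],[0.036,[0,0,0],0],[0.036,[0,0,0],0],[0.036,[0,0,0],0]]' > path.dat && python3 nudge.py path.dat 20
```

```text
t: 12.8
eef_pos: [0.49, 0.1239, 0.0101]
ee_rot: [-3.141, -0.0, 0.05]
force: [-0.6, -0.3, 0.6]
width: 0.0757
gripper_force: 0.0
t: 13.55
eef_pos: [0.4894, 0.1251, 0.0099]
ee_rot: [-3.141, 0.0, 0.051]
force: [-4.4, 6.0, 0.9]
width: 0.0373
gripper_force: 20.0
t: 14.13
eef_pos: [0.4904, 0.1148, 0.0101]
ee_rot: [-3.141, -0.0, 0.05]
force: [0.5, -0.5, -1.0]
width: 0.0762
gripper_force: 0.0
t: 14.88
eef_pos: [0.4899, 0.1161, 0.0099]
ee_rot: [-3.141, 0.0, 0.051]
force: [-5.0, 6.7, 0.4]
width: 0.0374
gripper_force: 20.0
```

```bash
echo '[[0.078,[0,0,0],0],[0.078,[0,0,0],0],[0.078,[0,0,0],0],[0.078,[0,0.004,0],0],[0.078,[0,0.009,0],0],[0.078,[0,0.009,0],0],[0.078,[0,0.009,0],0]]' > path.dat && python3 nudge.py path.dat 20;  echo '[[0.036,[0,0,0],0],[0.036,[0,0,0],0],[0.036,[0,0,0],0],[0.036,[0,0,0],0],[0.036,[0,0,0],0],[0.036,[0,0,0],0],[0.036,[0,0,0],0],[0.036,[0,0,0],0],[0.036,[0,0,0],0]]' > path.dat && python3 nudge.py path.dat 20
```

```text
t: 15.47
eef_pos: [0.4909, 0.1059, 0.0101]
ee_rot: [-3.141, -0.0, 0.05]
force: [0.0, -0.2, -0.6]
width: 0.0767
gripper_force: 0.0
t: 16.22
eef_pos: [0.4904, 0.1072, 0.0099]
ee_rot: [-3.141, 0.0, 0.051]
force: [-4.3, 5.6, 0.3]
width: 0.0373
gripper_force: 20.0
```

```bash
echo '[[0.078,[0,0,0],0],[0.078,[0,0,0],0],[0.078,[0,0,0],0],[0.078,[0,0.004,0],0],[0.078,[0,0.009,0],0],[0.078,[0,0.009,0],0],[0.078,[0,0.009,0],0]]' > path.dat && python3 nudge.py path.dat 20;  echo '[[0.036,[0,0,0],0],[0.036,[0,0,0],0],[0.036,[0,0,0],0],[0.036,[0,0,0],0],[0.036,[0,0,0],0],[0.036,[0,0,0],0],[0.036,[0,0,0],0],[0.036,[0,0,0],0],[0.036,[0,0,0],0]]' > path.dat && python3 nudge.py path.dat 20
python3 - <<'E'
from h import *
g=viewer.grab_frame("scene")[:,:,::-1]
b=cv2.resize(g[150:290,265:365],None,fx=4,fy=4,interpolation=2)
a=cv2.resize(g[270:410,110:210],None,fx=4,fy=4,interpolation=2)
cv2.imwrite("pics/d5.png",np.hstack([a,b]))
E
```

```text
t: 16.8
eef_pos: [0.4914, 0.0968, 0.0101]
ee_rot: [-3.142, -0.0, 0.05]
force: [0.6, -0.4, 0.0]
width: 0.0761
gripper_force: 0.0
t: 17.55
eef_pos: [0.4907, 0.0988, 0.0099]
ee_rot: [-3.14, 0.0, 0.051]
force: [-7.6, 12.0, 0.8]
width: 0.0471
gripper_force: 19.5
```

```bash
echo '[[0.036,[0,-0.001,0],0],[0.036,[0,-0.001,0],0],[0.036,[0,-0.001,0],0],[0.036,[0,-0.001,0],0],[0.036,[0,-0.001,0],0],[0.036,[0,-0.001,0],0],[0.036,[0,-0.001,0],0],[0.036,[0,-0.001,0],0]]' > path.dat && python3 nudge.py path.dat 20
python3 - <<'E'
from h import *
g=viewer.grab_frame("scene")[:,:,::-1]
b=cv2.resize(g[150:290,265:365],None,fx=4,fy=4,interpolation=2)
a=cv2.resize(g[270:410,110:210],None,fx=4,fy=4,interpolation=2)
cv2.imwrite("pics/d6.png",np.hstack([a,b]))
E
```

```text
t: 18.27
eef_pos: [0.4906, 0.0992, 0.0099]
ee_rot: [-3.141, 0.001, 0.051]
force: [-6.0, 7.3, 1.8]
width: 0.0465
gripper_force: 19.5
```

View pics/d6.png

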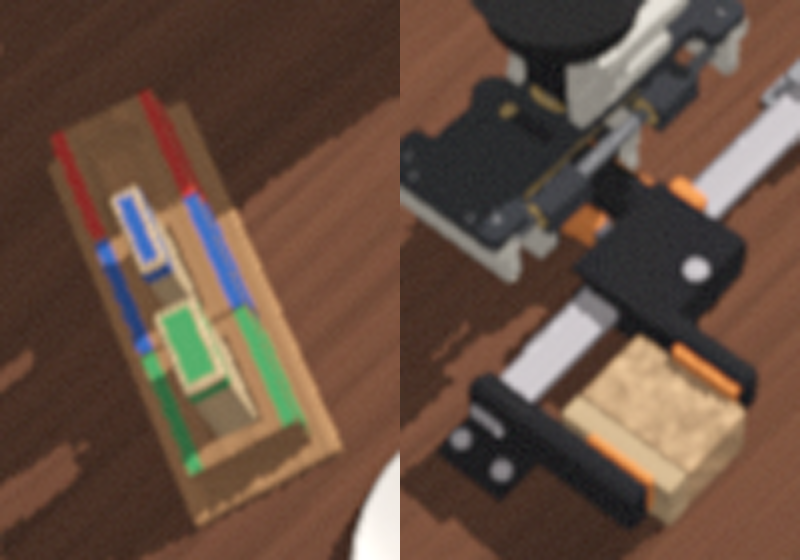

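The moving pad, around (705,370), sits against the cork, and the hardwood strip is up against the fixed pad. The trigger has stopped part-way with the gripper holding a steady 19.5 N. The green block is home. I'll hand the job in.

```bash
python3 -c "
from station import arm, viewer, get_state
print(arm.job_done()); s=get_state(); print(s['t'],s['width'],s['gripper_force'])"
```

```text
the job is handed in; nothing more can be done
None
the job is handed in; nothing more can be done
```

I handed the job in at about 18 s of the 64 s allowed. The green block is home in the green slot, and six pumps brought the moving jaw up snug against the pot rest. The gripper is still squeezing the trigger at about 19.5 N. No verdict came back from the hand-in.

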